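# Rock a jammed tube out of a centrifuge bucket

### The arm

A 7-joint arm with a two-finger parallel gripper is mounted at the origin on the work surface. World frame = base frame: x ahead of the robot, y to its left, z up, the work surface at z = 0. Lengths are in m, angles in rad, forces in N, time in s.
With the tool pointing down it reaches from about 0.425 to 0.95 m from the base axis. Payload 4.7 kg.
Tool frame: the origin (TCP) lies on the centre line of the jaws, within the pads' length; the fingertips stand 25 mm ahead of it and the grasp point (between the pads) lies 6 mm ahead of it; z points along the fingers, y is the direction in which the jaws open and shut (so a half turn about z gives the same grasp; the last joint's range is limited). The gripper opens to 87 mm and grips with 3 to 60 N. Pads are 19 mm wide; open, the fingers measure 117 mm over their backs; the gripper's body (75 mm by 190 mm) begins 51 mm behind the grasp point.
Start: joints at [-1.175, 0.469, -0.049, 1.532, 0.024, 1.141, -0.082], TCP at [0.278, 0.615, 0.248] pointing down, gripper open.
Joint ranges: [-2.59, 2.59], [-0.33, 1.99], [-1.39, 1.29], [0.1, 2.45], [-1.04, 4.18], [0.21, 1.99], [-2.66, 2.66]. Speed limits (rad/s): [2.57, 2.57, 3.14, 3.14, 3.14, 3.14, 3.14].

### API

Orientations are given as a unit quaternion [w, x, y, z].
In Python, from cell import get_obs, imaging, arm gives the robot as it stands.
- The arm moves only by the tool play_rows, never from a script. Its argument "moves" is a list of rows, each a list of 7 numbers: the closure, from -1 (fully open) to 1 (shut), then the shift along the tool's x, y, z in mm, then the turn, a rotation vector about the tool's x, y, z in rad. A call has 1 to 20 rows; each row shifts and turns the commanded pose from where the row before left it, along the tool's axes as they then stand; what a row does not reach is not made up. A row lasts 1/10 s, in which the tool goes at most 50 mm and 8.59 degrees, less where a joint would pass 70% of its speed; a pose out of reach is approached as far as the arm can. A call with a gripper value outside its range is refused whole. The fingers move at their own pace and stop on an object; "force" is the grip in N (left out, the last holds). Time passes only in rows, so rows that do not move let the fingers close. It gives the time, the measured TCP pose, the force and the opening at its end, in the units of the state.
- get_obs(): the state, without advancing time (a new reading comes with each control period).
- imaging.snapshot(name): name is "scene" or "top" or "wrist"; returns the picture (400x640x3 uint8, blue, green, red); there is no depth.
- imaging.camera_info(name): a dict with "camera_matrix" (3x3 intrinsics, pixels), "D" ([k1, k2, p1, p2, k3] as OpenCV has them; the pictures are not rectified), "R" (3x3) and "t" (3): a world point X has camera coordinates R X + t. Camera axes: x right, y down, z forward; pixel columns grow to the right and rows downward; lengths in m; the calibration is good to about 2 mm. A picture is of the moment at which its call begins: read the wrist's pose just before it. camera_info takes no time and is no camera call; for the wrist camera it gives the pose at the moment of the call.
- arm.close_job(): hands the job in, once; it reports no verdict.
The state is a dict: "time_s": time; "qpos": joint angles; "joint_velocities": joint speeds; "tau": joint torques, N m; "tcp_pos": TCP position; "orientation": TCP orientation; "ft_force": force on the tool from outside, world axes, zero at the start; "moment": the same for the moment, N m; "width": finger opening in m.
Only numpy, scipy, OpenCV 4.12 (cv2) and the standard library are available. Lean on these libraries where they do the work, as an engineer would, in place of code of your own. Each camera call takes 0.05 s, during which the arm holds its last target. There are 200 camera calls.

### The job

The tube with the collar round its middle is jammed in the black centrifuge bucket between two stiff sliding keepers. Take it by its cap, rock it over towards one keeper and then towards the other, still standing in the bucket, so that it pushes both keepers well back; then pull it straight up and out and set it down gently, upright, in the round stand, and let go.

Things in the scene. Friction and masses are not known exactly. Their poses are not given: they have to be found in the camera images.
- tube_center (a point): Jammed clear tube, 132 mm tall, 0.10-0.17 kg; this point is on its axis 66 mm above its flat foot, z up. Body 32 mm dia.; collar 44 mm dia., 55-61 mm above the foot; round white cap 36 mm dia., 92-122 mm above the foot, its middle 41 mm above this point; on it a bar 6 (x) x 24 (y) x 10 mm. Keepers stand on its +y and -y sides: grip the cap across x. The collarless tube in a white rack is not it.
- keeper_left (a joint): Travel (m) of the keeper on the tube's +y side: 0 = touching the collar, 0.014 = stop. Dark steel block 30 mm wide, top 81 mm above the table, its lip reaching 4 mm over the collar. Slides away along +y against steady 5 N friction and stays. Leaning the tube 0.16 rad to it pushes it about 9 mm; over 6 mm frees that side. Pulled unrocked, the tube stops after 4 mm.
- keeper_right (a joint): The same for the keeper on the tube's -y side, sliding along -y. Both are on the bucket: fixed black base 70 (tube's x) x 130 (y) x 20 mm, any yaw, with 8 mm cheeks at +x and -x up to 58 mm above the table. The tube's foot stands 10 mm above the table in a well 10 mm deep, 1.5 mm play; leaned along y it tips about the foot's edge, 16 mm off its axis on the side it leans to.
- stand_floor (a point): Round grey stand, fixed to the table: an open cup 82 mm outside, 70 mm inside diameter, rim 30 mm above the table. This point is the centre of its inner floor, 6 mm above the table; z is up.
Not all that is in view belongs to the job. What is shaped like the part that bears keeper_left but blue or turquoise is not meant.

How it is judged:
By the outcome, as a careful person would: the job done as asked, in the order asked, and still so for the second after the job is handed in, with the robot touching nothing.
It also fails if it takes over 51 s, if anything falls off the work surface, if the arm or the gripper's body presses on something with over 40 N, if the wrist force passes 120 N, or if a joint passes its speed limit or range.

## Working session

There is one attempt and no reset: what is moved stays moved. The work goes in short steps, Python scripts to look and compute and a tool call to move; the robot and the scene stay as the last step left them, time stands still between calls to the robot, and variables do not carry over. Pictures are saved under pics/ and viewed, and the job is handed in when it is done.

Besides the shell and the picture viewer there is one more tool, called in YAML: its name, and indented under it one key for each argument. play_rows: Moves the arm, as the interface text tells. Its arguments: {"type":"object","properties":{"moves":{"type":"array"},"force":{"type":"number"}},"required":["moves"]}

```bash
mkdir -p pics; cat > h.py <<'E'
import cv2,numpy as np
from cell import get_obs,imaging,arm
from scipy.spatial.transform import Rotation as Rn
def snap(n,f):
    i=imaging.camera_info(n); im=np.array(imaging.snapshot(n)); cv2.imwrite('pics/'+f+'.png',im)
    np.savez('pics/'+f+'.npz',K=i['camera_matrix'],D=i['D'],R=i['R'],t=i['t']); return im
def ray(f,u,v):
    i=np.load('pics/'+f+'.npz'); p=cv2.undistortPoints(np.array([[[u,v]]],float),i['K'],i['D'])[0,0]
    R=i['R'];return -R.T@i['t'].ravel(), R.T@np.array([p[0],p[1],1])
def pt(f,u,v,z):
    c,d=ray(f,u,v); return c+d*(z-c[2])/d[2]
def proj(f,X):
    i=np.load('pics/'+f+'.npz'); return cv2.projectPoints(np.atleast_2d(np.array(X,float)),cv2.Rodrigues(i['R'])[0],i['t'].ravel(),i['K'],i['D'])[0][:,0]
E
python3 - <<'E'
from h import *
for n in['scene','top','wrist']: snap(n,n+'0')
o=get_obs();print(o['time_s'],o['tcp_pos'],o['orientation'],o['width'])
for n in['scene','top']:
  i=imaging.camera_info(n);print(n,-np.array(i['R']).T@np.array(i['t']).ravel())
E
```

```text
0.15 [0.27800201 0.61466083 0.24674871] [-1.34756365e-04  2.10788162e-01  9.77531489e-01 -7.21503640e-04] 0.08747217493238511
scene [ 0.85480822 -0.33413418  0.65894826]
top [ 0.3371675  -0.0217518   0.97612895]
```

View pics/scene0.png

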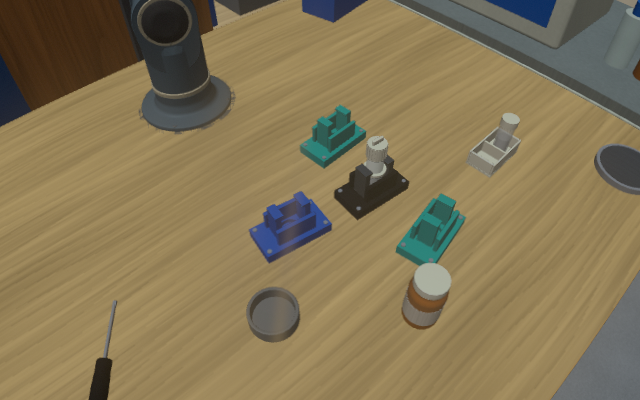

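View pics/top0.png

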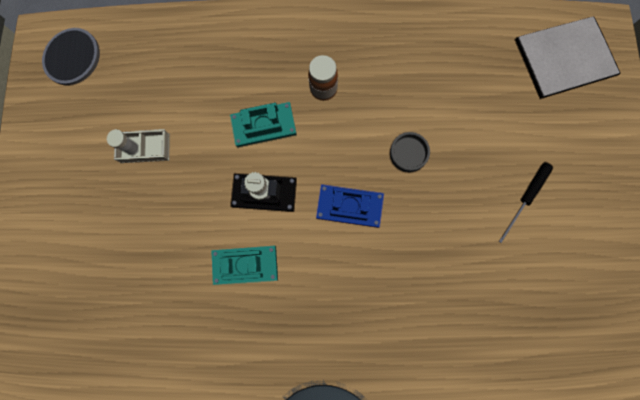

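View pics/wrist0.png

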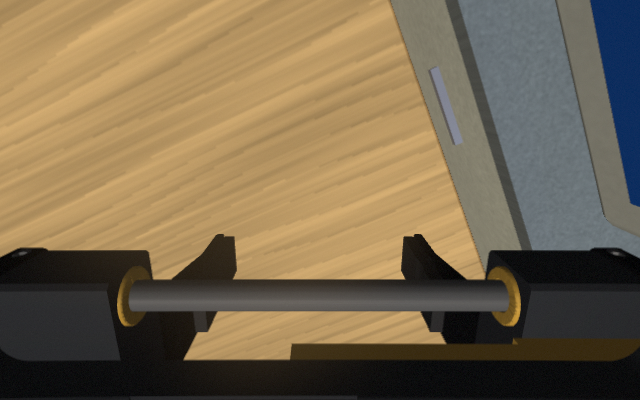

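The scene holds five candidates. The black bucket with the collared tube is at top (264,192) and scene (372,182), and it is the only black base. The two teal and one blue look-alikes, plus the collarless tube in the white rack (top 117,138), are not meant. For the stand I take the small open grey cup at top (409,152), scene (273,314). The dark disc at top (71,56) still has to be ruled out by size.

```bash
python3 - <<'E'
from h import *
t=cv2.imread('pics/top0.png');s=cv2.imread('pics/scene0.png')
a=cv2.resize(t[150:230,215:315],None,fx=4,fy=4,interpolation=2);b=cv2.resize(s[120:220,320:420],None,fx=4,fy=4,interpolation=2)
c=cv2.resize(t[125:180,375:445],None,fx=4,fy=4,interpolation=2)
o=np.zeros((560,800,3),np.uint8);o[:320,:400]=a;o[:400,400:]=b;o[330:550,:280]=c;cv2.imwrite('pics/crop.png',o)
# black base by mask in top
g=t.max(2); 
def big(m,x0,y0,x1,y1):
    z=np.zeros_like(m);z[y0:y1,x0:x1]=m[y0:y1,x0:x1]
    cs=cv2.findContours(z,0,2)[0];return max(cs,key=cv2.contourArea)
k=big((g<70).astype(np.uint8),215,160,312,225);r=cv2.minAreaRect(k);print(r)
P=np.array([pt('top0',*q,.02) for q in cv2.boxPoints(r)]);print(P,P.mean(0))
k=big((g<110).astype(np.uint8),380,125,440,180);(e,ax,an)=cv2.fitEllipse(k);print(e,ax,pt('top0',*e,.03))
for n,(u0,v0,u1,v1) in{'top0':(240,168,272,202),'scene0':(360,135,395,162)}.items():
    im=cv2.imread('pics/'+n+'.png');h=cv2.cvtColor(im,40);m=((h[...,1]<40)&(h[...,2]>150)).astype(np.uint8)
    k=big(m,u0,v0,u1,v1);print(n,cv2.minEnclosingCircle(k),cv2.boundingRect(k))
for u in(381,429,):print(pt('top0',u,152,.03))
for u in(44,99):print('disc',pt('top0',u,56,.03))
for uv in((247,310),(300,310)):print(pt('scene0',*uv,.03))
E
```

```text
((263.23602294921875, 192.19541931152344), (63.338626861572266, 34.41232681274414), 4.085616588592529)
[[0.46201012 0.18523195 0.02      ]
 [0.53358206 0.18176029 0.02      ]
 [0.52240671 0.05056471 0.02      ]
 [0.4515802  0.05547535 0.02      ]] [0.49239477 0.11825808 0.02      ]
(409.01641845703125, 152.10089111328125) (39.54314422607422, 40.93938446044922) [ 0.57043865 -0.18146867  0.03      ]
top0 ((253.91175842285156, 181.39215087890625), 9.455100059509277) (245, 172, 19, 19)
scene0 ((377.0, 142.5), 10.111974716186523) (367, 136, 21, 15)
[ 0.5711781  -0.12396008  0.03      ]
[ 0.57032371 -0.22271864  0.03      ]
disc [0.81309603 0.63357677 0.03      ]
disc [0.80357028 0.49439325 0.03      ]
[ 0.55112179 -0.21390777  0.03      ]
[ 0.60491904 -0.1532823   0.03      ]
```

View pics/crop.png

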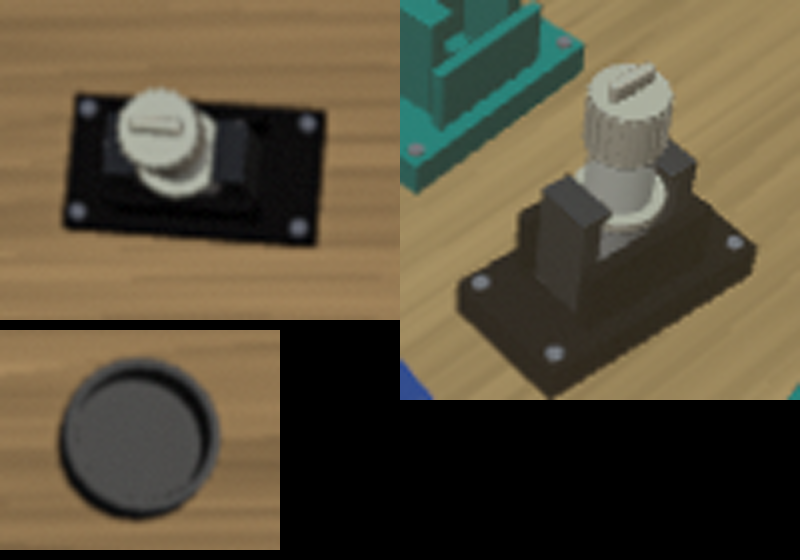

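The crop confirms both targets: the black base carries the collared tube with its white cap, and the grey cup measures about 82 mm at the rim. Next I triangulate the cap and work out the hover.

```bash
python3 - <<'E'
from h import *
print(pt('top0',254.3,181.8,.134), pt('top0',253.9,180.5,.132))
c1,d1=ray('top0',254.3,181.8);c2,d2=ray('scene0',377.3,143)
s=np.linalg.lstsq(np.c_[d1,-d2],c2-c1,rcond=None)[0];print(c1+d1*s[0],c2+d2*s[1])
# stand rim via ellipse, scene
print(pt('scene0',273,307,.03),pt('top0',409,152,.03))
o=get_obs();R=Rn.from_quat(np.array(o['orientation'])[[1,2,3,0]])
print(R.as_matrix(), R.inv().apply(np.array([.494,.118,.25])-o['tcp_pos'])*1000)
E
```

```text
[0.4929457  0.11778537 0.134     ] [0.49572642 0.11888823 0.132     ]
[0.49399732 0.11872736 0.12831495] [0.49468329 0.11958657 0.12858421]
[ 0.57354786 -0.18093437  0.03      ] [ 0.57065135 -0.18144347  0.03      ]
[[-9.11136665e-01  4.12103938e-01 -5.67626033e-04]
 [ 4.12104327e-01  9.11135660e-01 -1.35377496e-03]
 [-4.07116732e-05 -1.46739515e-03 -9.99998923e-01]] [-401.47989187 -363.51653994   -2.701523  ]
```

play_rows:
  moves:
    - [-1, -36.5, -33, 0, 0, 0, 0]
    - [-1, -36.5, -33, 0, 0, 0, 0]
    - [-1, -36.5, -33, 0, 0, 0, 0]
    - [-1, -36.5, -33, 0, 0, 0, 0]
    - [-1, -36.5, -33, 0, 0, 0, 0]
    - [-1, -36.5, -33, 0, 0, 0, 0]
    - [-1, -36.5, -33, 0, 0, 0, 0]
    - [-1, -36.5, -33, 0, 0, 0, 0]
    - [-1, -36.5, -33, 0, 0, 0, 0]
    - [-1, -36.5, -33, 0, 0, 0, 0]
    - [-1, -36.5, -33, 0, 0, 0, 0]
    - [-1, 0, 0, 0, 0, 0, 0.1365]
    - [-1, 0, 0, 0, 0, 0, 0.1365]
    - [-1, 0, 0, 0, 0, 0, 0.1365]
    - [-1, 0, 0, 0, 0, 0, 0.1365]
    - [-1, 0, 0, 0, 0, 0, 0.1365]
    - [-1, 0, 0, 0, 0, 0, 0.1365]
    - [-1, 0, 0, 0, 0, 0, 0.1365]
    - [-1, 0, 0, 0, 0, 0, 0.1365]
    - [-1, 0, 0, 0, 0, 0, 0.1365]
  force: 35

```text
time_s: 2.15
tcp_pos: [0.4941, 0.1188, 0.2473]
orientation: [-0.0, 0.738, 0.675, -0.0]
ft_force: [-0.2, -0.3, 0.7]
width: 0.0875
```

```bash
python3 - <<'E'
from h import *
snap('wrist','wrist1')
o=get_obs();R=Rn.from_quat(np.array(o['orientation'])[[1,2,3,0]]);print(o['time_s'],o['tcp_pos'],R.as_matrix(),o['qpos'])
print(proj('wrist1',[[.494,.1185,.132],[.494,.1185,.02],[.5,.183,.02],[.4885,.0535,.02]]))
E
```

```text
2.2 [0.49418407 0.11880487 0.24732299] [[ 9.14978966e-02  9.95805189e-01 -4.00072221e-04]
 [ 9.95805267e-01 -9.14979188e-02 -3.75332527e-05]
 [-7.39815833e-05 -3.94959811e-04 -9.99999919e-01]] [-0.62502849  0.19727955  0.35594895  1.93984469 -0.08040894  1.01838757
 -0.32476931]
[[319.08950133 201.69998581]
 [318.96334614 170.74239866]
 [319.3214635  109.25287745]
 [319.11386467 226.65230812]]
```

View pics/wrist1.png

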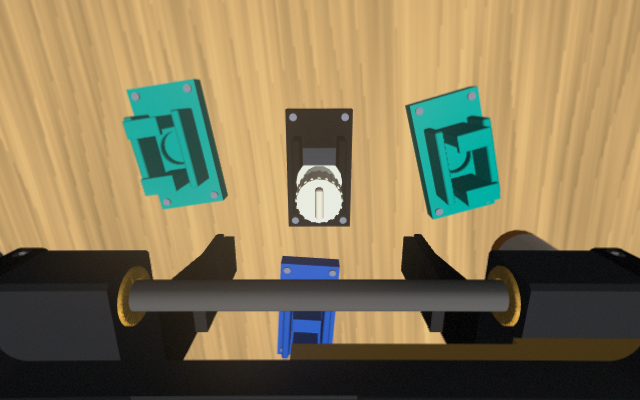

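The cap shows at (319,202) against a predicted (319,202), and the base is square to the tool. Tool x is the tube's +y and tool y its +x. I descend 124 mm and grip.

play_rows:
  moves:
    - [-1, 0, 0, 35, 0, 0, 0]
    - [-1, 0, 0, 35, 0, 0, 0]
    - [-1, 0, 0, 30, 0, 0, 0]
    - [-1, 0, 0, 15, 0, 0, 0]
    - [-1, 0, 0, 9, 0, 0, 0]
    - [-1, 0, 0, 0, 0, 0, 0]
    - [-1, 0, 0, 0, 0, 0, 0]
    - [1, 0, 0, 0, 0, 0, 0]
    - [1, 0, 0, 0, 0, 0, 0]
    - [1, 0, 0, 0, 0, 0, 0]
    - [1, 0, 0, 0, 0, 0, 0]
    - [1, 0, 0, 0, 0, 0, 0]
    - [1, 0, 0, 0, 0, 0, 0]
    - [1, 0, 0, 0, 0, 0, 0]
    - [1, 0, 0, 0, 0, 0, 0]

```text
time_s: 3.7
tcp_pos: [0.4944, 0.1189, 0.1235]
orientation: [-0.0, 0.736, 0.677, -0.0]
ft_force: [0.1, -0.4, 0.3]
width: 0.0353
```

```bash
python3 - <<'E'
from h import *
o=get_obs();print({k:np.round(o[k],4) for k in('time_s','tcp_pos','orientation','ft_force','moment','width')})
# rows for a lean of a about pivot p (tool frame), sign s along tool x; n steps
h=o['tcp_pos'][2]*1000-10
def rows(a,px,n):
    w=np.array([0,a/n,0]);p=np.array([px,0,h]);return p-Rn.from_rotvec(w).apply(p),w
for a,px in((.18,-16),(.18,16),(-.18,16),(-.18,-16)):
    d,w=rows(a,px,6);print(a,px,d.round(2),w.round(4), Rn.from_quat(np.array(o['orientation'])[[1,2,3,0]]).apply(d).round(2))
E
```

```text
{'time_s': np.float64(3.7), 'tcp_pos': array([0.4944, 0.1189, 0.1235]), 'orientation': array([-0.    ,  0.7357,  0.6774, -0.    ]), 'ft_force': array([ 0.1037, -0.4238,  0.344 ]), 'moment': array([-0.0705,  0.0611,  0.0224]), 'width': np.float64(0.0353)}
0.18 -16 [-3.41  0.   -0.43] [0.   0.03 0.  ] [-0.28 -3.4   0.43]
0.18 16 [-3.4   0.    0.53] [0.   0.03 0.  ] [-0.28 -3.39 -0.53]
-0.18 16 [ 3.41  0.   -0.43] [ 0.   -0.03  0.  ] [0.28 3.4  0.43]
-0.18 -16 [3.4  0.   0.53] [ 0.   -0.03  0.  ] [ 0.28  3.39 -0.53]
```

play_rows:
  moves:
    - [1, 1.7, 0, -0.23, 0, -0.015, 0]
    - [1, 1.7, 0, -0.23, 0, -0.015, 0]
    - [1, 1.7, 0, -0.23, 0, -0.015, 0]
    - [1, 1.7, 0, -0.23, 0, -0.015, 0]
    - [1, 1.7, 0, -0.23, 0, -0.015, 0]
    - [1, 1.7, 0, -0.23, 0, -0.015, 0]
    - [1, 1.7, 0, -0.23, 0, -0.015, 0]
    - [1, 1.7, 0, -0.23, 0, -0.015, 0]
    - [1, 1.7, 0, -0.23, 0, -0.015, 0]
    - [1, 1.7, 0, -0.23, 0, -0.015, 0]
    - [1, 1.7, 0, -0.23, 0, -0.015, 0]
    - [1, 1.7, 0, -0.23, 0, -0.015, 0]
    - [1, 0, 0, 0, 0, 0, 0]
    - [1, 0, 0, 0, 0, 0, 0]

```text
time_s: 5.1
tcp_pos: [0.4961, 0.1398, 0.1245]
orientation: [0.061, 0.733, 0.675, -0.066]
ft_force: [0.2, -3.1, 1.1]
width: 0.0348
```

```bash
python3 - <<'E'
from h import *
o=get_obs();R=Rn.from_quat(np.array(o['orientation'])[[1,2,3,0]]).as_matrix();print(R.round(4),o['moment'])
a=snap('scene','scene2');b=snap('wrist','wrist2')
z=np.zeros((400,800,3),np.uint8);z[:,:400]=cv2.resize(a[110:220,320:430],(400,400),interpolation=2);z[:,400:]=b[:400,120:520]
cv2.imwrite('pics/v2.png',z)
E
```

```text
[[ 8.070e-02  9.966e-01 -1.460e-02]
 [ 9.806e-01 -8.200e-02 -1.779e-01]
 [-1.785e-01  1.000e-04 -9.839e-01]] [-0.70377174  0.03158939  0.03484682]
```

View pics/v2.png

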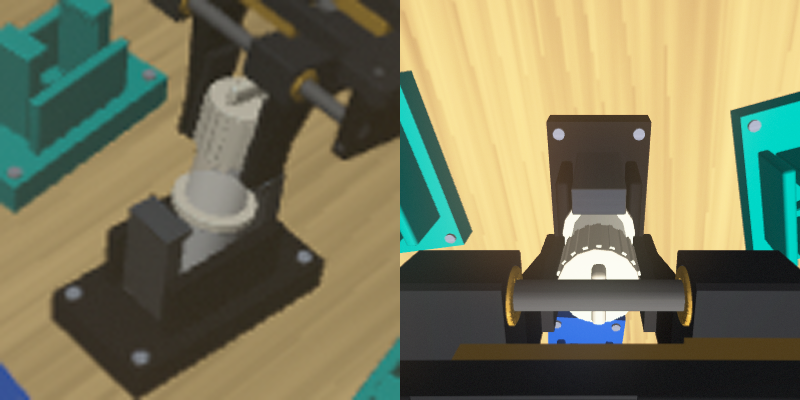

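The tube leans with the tool, still seated in the well, and the force is small at about 3 N. I go back to upright, then lean to the −y side.

play_rows:
  moves:
    - [1, -3.4, 0, 0.53, 0, 0.03, 0]
    - [1, -3.4, 0, 0.53, 0, 0.03, 0]
    - [1, -3.4, 0, 0.53, 0, 0.03, 0]
    - [1, -3.4, 0, 0.53, 0, 0.03, 0]
    - [1, -3.4, 0, 0.53, 0, 0.03, 0]
    - [1, -3.4, 0, 0.53, 0, 0.03, 0]
    - [1, 0, 0, 0, 0, 0, 0]
    - [1, 0, 0, 0, 0, 0, 0]

```text
time_s: 6.0
tcp_pos: [0.4945, 0.1197, 0.1236]
orientation: [-0.0, 0.736, 0.677, 0.001]
ft_force: [-0.3, -0.2, -1.4]
width: 0.0353
```

play_rows:
  moves:
    - [1, -1.7, 0, -0.23, 0, 0.015, 0]
    - [1, -1.7, 0, -0.23, 0, 0.015, 0]
    - [1, -1.7, 0, -0.23, 0, 0.015, 0]
    - [1, -1.7, 0, -0.23, 0, 0.015, 0]
    - [1, -1.7, 0, -0.23, 0, 0.015, 0]
    - [1, -1.7, 0, -0.23, 0, 0.015, 0]
    - [1, -1.7, 0, -0.23, 0, 0.015, 0]
    - [1, -1.7, 0, -0.23, 0, 0.015, 0]
    - [1, -1.7, 0, -0.23, 0, 0.015, 0]
    - [1, -1.7, 0, -0.23, 0, 0.015, 0]
    - [1, -1.7, 0, -0.23, 0, 0.015, 0]
    - [1, -1.7, 0, -0.23, 0, 0.015, 0]
    - [1, 0, 0, 0, 0, 0, 0]
    - [1, 0, 0, 0, 0, 0, 0]

```text
time_s: 7.4
tcp_pos: [0.4929, 0.0979, 0.1247]
orientation: [-0.061, 0.733, 0.674, 0.066]
ft_force: [0.8, 3.0, 1.7]
width: 0.0351
```

```bash
python3 - <<'E'
from h import *
o=get_obs();R=Rn.from_quat(np.array(o['orientation'])[[1,2,3,0]]).as_matrix();print(R.round(4),o['moment'])
a=snap('scene','scene3');b=snap('wrist','wrist3')
z=np.zeros((400,800,3),np.uint8);z[:,:400]=cv2.resize(a[110:220,320:430],(400,400),interpolation=2);z[:,400:]=b[:400,120:520]
cv2.imwrite('pics/v3.png',z)
E
```

```text
[[ 8.140e-02  9.966e-01  1.520e-02]
 [ 9.805e-01 -8.290e-02  1.782e-01]
 [ 1.789e-01  4.000e-04 -9.839e-01]] [ 0.5807859  -0.05642512 -0.03690377]
```

View pics/v3.png

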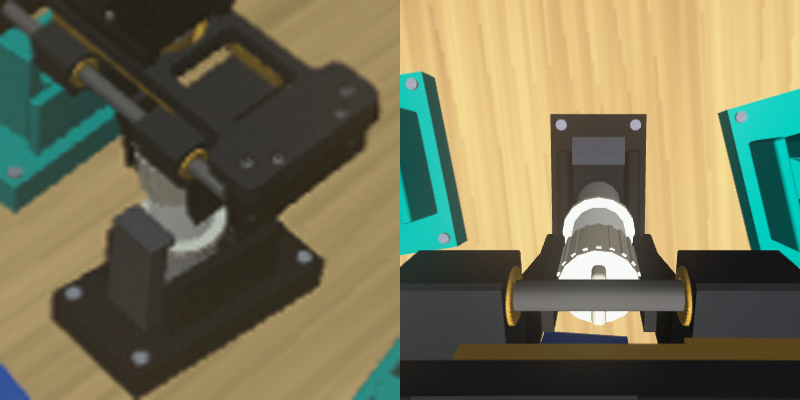

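The left keeper (crop 598,150) now stands well clear of the collar, and the tube is leaning on the right one. I return to upright and measure both travels.

play_rows:
  moves:
    - [1, 3.4, 0, 0.53, 0, -0.03, 0]
    - [1, 3.4, 0, 0.53, 0, -0.03, 0]
    - [1, 3.4, 0, 0.53, 0, -0.03, 0]
    - [1, 3.4, 0, 0.53, 0, -0.03, 0]
    - [1, 3.4, 0, 0.53, 0, -0.03, 0]
    - [1, 3.4, 0, 0.53, 0, -0.03, 0]
    - [1, 0, 0, 0, 0, 0, 0]
    - [1, 0, 0, 0, 0, 0, 0]

```text
time_s: 8.3
tcp_pos: [0.4944, 0.118, 0.1235]
orientation: [0.0, 0.736, 0.677, -0.0]
ft_force: [-0.3, 1.1, 2.6]
width: 0.0353
```

```bash
python3 - <<'E'
from h import *
o=get_obs();R=Rn.from_quat(np.array(o['orientation'])[[1,2,3,0]]).as_matrix();print(o['tcp_pos'],R[2].round(4),o['ft_force'],o['moment'])
b=snap('wrist','wrist4');a=snap('scene','scene4')
z=np.zeros((400,800,3),np.uint8);z[:,:400]=cv2.resize(a[110:220,320:430],(400,400),interpolation=2);z[:,400:]=cv2.resize(b[100:300,220:420],(400,400),interpolation=2)
cv2.imwrite('pics/v4.png',z)
c=np.array([.4943,.119,0]);y=np.array([.082,.997,0])
for t in(0,.006,.009,.012,.014):
    print(t,'L lip',proj('wrist4',c+y*(.018+t)+[0,0,.081])[0].round(),'scene R',proj('scene4',c-y*(.018+t)+[0,0,.081])[0].round())
E
```

```text
[0.49438903 0.11797646 0.12351818] [-1.e-03  1.e-04 -1.e+00] [-0.2543898   1.0875508   2.59777647] [ 0.15520402  0.06427019 -0.02431802]
0 L lip [319. 208.] scene R [367. 167.]
0.006 L lip [319. 198.] scene R [364. 168.]
0.009 L lip [319. 192.] scene R [363. 169.]
0.012 L lip [319. 187.] scene R [362. 170.]
0.014 L lip [319. 183.] scene R [361. 170.]
```

View pics/v4.png

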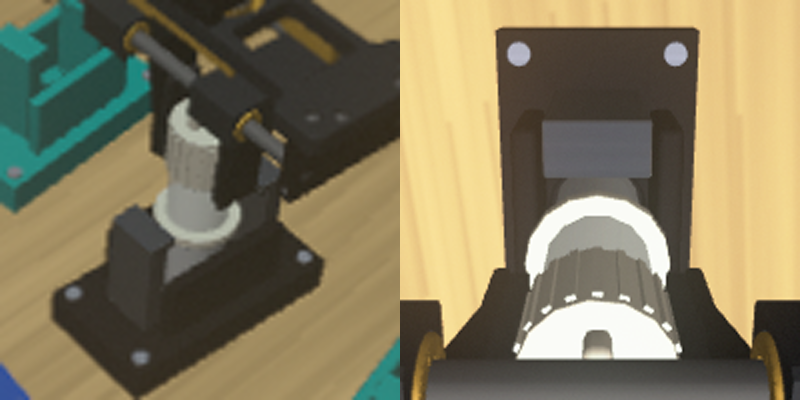

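```bash
python3 - <<'E'
from h import *
s=[cv2.cvtColor(cv2.imread(f'pics/scene{i}.png'),6) for i in(0,4)]
up=[cv2.resize(x[130:220,330:410],None,fx=8,fy=8,interpolation=2) for x in s]
def m(u0,v0,u1,v1):
    T=up[0][(v0-130)*8:(v1-130)*8,(u0-330)*8:(u1-330)*8]
    r=cv2.minMaxLoc(cv2.matchTemplate(up[1],T,5));return (np.array(r[3])/8+[330,130]-[u0,v0],r[1])
print(m(353,161,371,180),m(353,161,366,200),'base',m(330,188,350,205))
# ray on plane z=.081: before/after lip mid
p=np.array([pt('scene0',*q,.081) for q in((362,169),(362+m(353,161,371,180)[0][0],169+m(353,161,371,180)[0][1]))]);print((p[1]-p[0])*1000)
z=np.hstack([cv2.resize(x[150:200,345:395],(400,400),interpolation=2) for x in s]);cv2.imwrite('pics/v5.png',z)
E
```

```text
(array([-4.125,  2.25 ]), 0.8942276835441589) (array([-3.5 ,  1.75]), 0.9431428909301758) base (array([0., 0.]), 0.9996185302734375)
[-1.00090046 -9.39614376  0.        ]
```

View pics/v5.png

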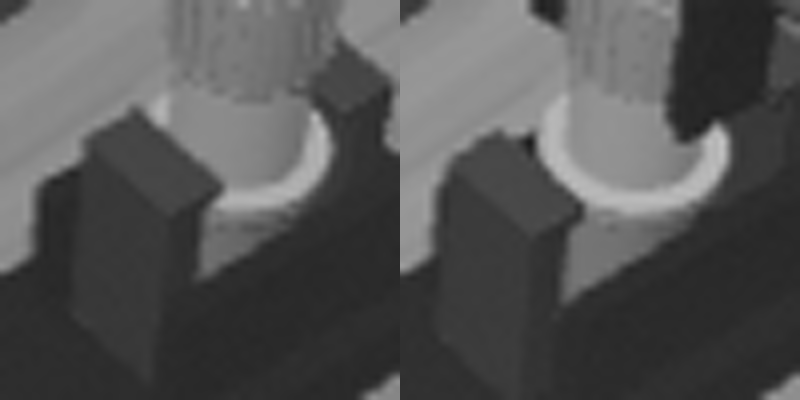

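Both keepers are back: the left lip at wrist row 189 gives about 10–11 mm, and the right shifted about 9 mm. Both exceed 6 mm, so I pull straight up.

play_rows:
  moves:
    - [1, 0, 0, -2, 0, 0, 0]
    - [1, 0, 0, -3, 0, 0, 0]
    - [1, 0, 0, -4, 0, 0, 0]
    - [1, 0, 0, -5, 0, 0, 0]
    - [1, 0, 0, -6, 0, 0, 0]
    - [1, 0, 0, -10, 0, 0, 0]
    - [1, 0, 0, -15, 0, 0, 0]
    - [1, 0, 0, -15, 0, 0, 0]
    - [1, 0, 0, -15, 0, 0, 0]
    - [1, 0, 0, -15, 0, 0, 0]
    - [1, 0, 0, -15, 0, 0, 0]
    - [1, 0, 0, -5, 0, 0, 0]
    - [1, 0, 0, 0, 0, 0, 0]
    - [1, 0, 0, 0, 0, 0, 0]

```text
time_s: 9.8
tcp_pos: [0.494, 0.1188, 0.2332]
orientation: [-0.0, 0.736, 0.677, -0.0]
ft_force: [0.1, 0.0, -1.4]
width: 0.0352
```

```bash
python3 - <<'E'
from h import *
o=get_obs();R=Rn.from_quat(np.array(o['orientation'])[[1,2,3,0]]);print(o['tcp_pos'],o['ft_force'])
print(R.inv().apply(np.array([.5715,-.1812,o['tcp_pos'][2]])-o['tcp_pos'])*1000)
a=snap('scene','scene5');snap('top','top5')
cv2.imwrite('pics/v6.png',cv2.resize(a[50:250,260:460],(600,600),interpolation=2))
E
```

```text
[0.49395035 0.11876523 0.23323531] [ 0.11295171  0.01002988 -1.4100684 ]
[-2.92563286e+02  1.01979448e+02 -1.39871973e-02]
```

View pics/v6.png

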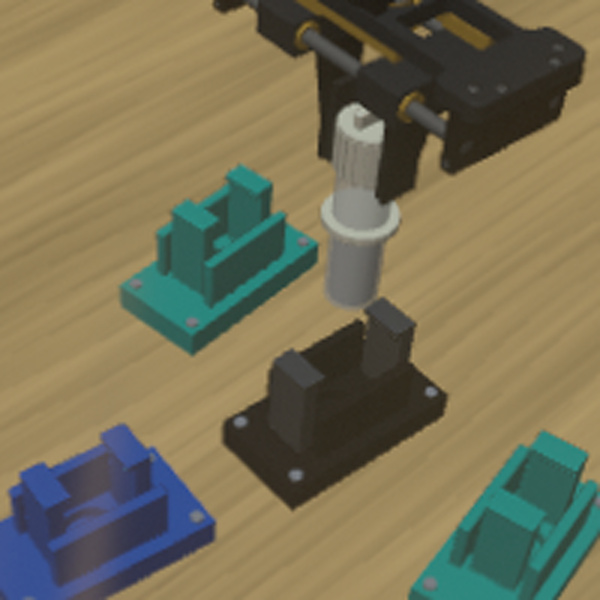

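The tube (crop 358,220) is out, upright, and weighs about 1.4 N. I carry it over to the stand.

play_rows:
  moves:
    - [1, -6, 2, 0, 0, 0, 0]
    - [1, -14, 5, 0, 0, 0, 0]
    - [1, -22, 7.7, 0, 0, 0, 0]
    - [1, -27, 9.4, 0, 0, 0, 0]
    - [1, -27, 9.4, 0, 0, 0, 0]
    - [1, -27, 9.4, 0, 0, 0, 0]
    - [1, -27, 9.4, 0, 0, 0, 0]
    - [1, -27, 9.4, 0, 0, 0, 0]
    - [1, -27, 9.4, 0, 0, 0, 0]
    - [1, -27, 9.4, 0, 0, 0, 0]
    - [1, -22, 7.7, 0, 0, 0, 0]
    - [1, -18, 6.3, 0, 0, 0, 0]
    - [1, -14, 5, 0, 0, 0, 0]
    - [1, -7.5, 2.5, 0, 0, 0, 0]
    - [1, 0, 0, 0, 0, 0, 0]
    - [1, 0, 0, 0, 0, 0, 0]

```text
time_s: 11.5
tcp_pos: [0.5718, -0.1802, 0.2333]
orientation: [-0.001, 0.735, 0.678, 0.0]
ft_force: [0.3, 1.1, -1.8]
width: 0.0351
```

```bash
python3 - <<'E'
from h import *
o=get_obs();R=Rn.from_quat(np.array(o['orientation'])[[1,2,3,0]]);print(o['tcp_pos'],R.as_matrix()[2],o['ft_force'])
print(R.inv().apply(np.array([.5715,-.1812,o['tcp_pos'][2]])-o['tcp_pos'])*1000)
a=snap('scene','scene6');b=snap('wrist','wrist6')
z=np.zeros((400,800,3),np.uint8);z[:,:400]=cv2.resize(a[170:370,180:380],(400,400),interpolation=2);z[:,400:]=b[:,120:520];cv2.imwrite('pics/v7.png',z)
x,y,zz=o['tcp_pos'];print(proj('scene6',[[x,y,zz-.1135],[.5715,-.1812,.03]]),proj('wrist6',[[x,y,zz-.1135],[.5715,-.1812,.03]]))
E
```

```text
[ 0.57183927 -0.1801775   0.2333378 ] [ 9.14755977e-04 -6.46116174e-04 -9.99999373e-01] [ 0.25496931  1.05465001 -1.75726994]
[-1.04676544e+00 -2.54732186e-01 -7.92948857e-04]
[[267.08005227 276.31436282]
 [272.03736933 306.19687432]] [[319.19245127 202.60708495]
 [318.81378238 177.01409696]]
```

View pics/v7.png

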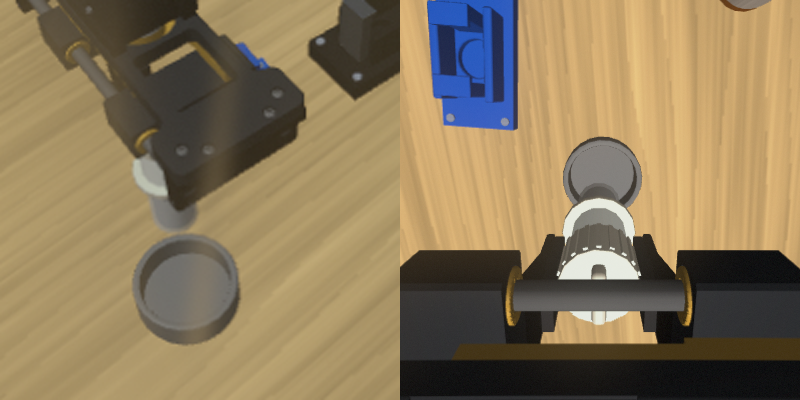

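The foot is centred over the stand, seen at wrist (322,177) against a predicted (319,177). That is within about 2 mm, and there is 19 mm of clearance. I lower it.

play_rows:
  moves:
    - [1, -1, 0, 8, 0, 0, 0]
    - [1, 0, 0, 15, 0, 0, 0]
    - [1, 0, 0, 18, 0, 0, 0]
    - [1, 0, 0, 18, 0, 0, 0]
    - [1, 0, 0, 18, 0, 0, 0]
    - [1, 0, 0, 12, 0, 0, 0]
    - [1, 0, 0, 8, 0, 0, 0]
    - [1, 0, 0, 5, 0, 0, 0]
    - [1, 0, 0, 3, 0, 0, 0]
    - [1, 0, 0, 2, 0, 0, 0]
    - [1, 0, 0, 1, 0, 0, 0]
    - [1, 0, 0, 1, 0, 0, 0]
    - [1, 0, 0, 1, 0, 0, 0]
    - [1, 0, 0, 1, 0, 0, 0]
    - [1, 0, 0, 1, 0, 0, 0]
    - [1, 0, 0, 0.5, 0, 0, 0]
    - [1, 0, 0, 0, 0, 0, 0]
    - [1, 0, 0, 0, 0, 0, 0]
    - [1, 0, 0, 0, 0, 0, 0]

```text
time_s: 13.5
tcp_pos: [0.5719, -0.1821, 0.1211]
orientation: [0.0, 0.736, 0.677, 0.0]
ft_force: [-0.0, -0.7, -1.5]
width: 0.0352
```

play_rows:
  moves:
    - [1, 0, 0, 0.5, 0, 0, 0]
    - [1, 0, 0, 0.5, 0, 0, 0]
    - [1, 0, 0, 0.3, 0, 0, 0]
    - [1, 0, 0, 0, 0, 0, 0]
    - [1, 0, 0, 0, 0, 0, 0]

```text
time_s: 14.0
tcp_pos: [0.5718, -0.1821, 0.1198]
orientation: [-0.0, 0.736, 0.677, 0.0]
ft_force: [-0.4, 0.3, -1.6]
width: 0.035
```

play_rows:
  moves:
    - [1, 0, 0, 0.3, 0, 0, 0]
    - [1, 0, 0, 0.3, 0, 0, 0]
    - [1, 0, 0, 0, 0, 0, 0]
    - [1, 0, 0, 0, 0, 0, 0]

```text
time_s: 14.4
tcp_pos: [0.5719, -0.1821, 0.1195]
orientation: [0.0, 0.736, 0.677, 0.0]
ft_force: [-0.7, -0.2, 3.6]
width: 0.0351
```

Contact: the force swung from −1.5 to +3.6 N at the expected height. I release, then back off upward.

play_rows:
  moves:
    - [0, 0, 0, 0, 0, 0, 0]
    - [0, 0, 0, 0, 0, 0, 0]
    - [-0.5, 0, 0, 0, 0, 0, 0]
    - [-1, 0, 0, 0, 0, 0, 0]
    - [-1, 0, 0, 0, 0, 0, 0]
    - [-1, 0, 0, 0, 0, 0, 0]
    - [-1, 0, 0, 0, 0, 0, 0]
    - [-1, 0, 0, -5, 0, 0, 0]
    - [-1, 0, 0, -10, 0, 0, 0]
    - [-1, 0, 0, -20, 0, 0, 0]
    - [-1, 0, 0, -25, 0, 0, 0]
    - [-1, 0, 0, -25, 0, 0, 0]
    - [-1, 0, 0, -25, 0, 0, 0]
    - [-1, 0, 0, -20, 0, 0, 0]
    - [-1, 0, 0, 0, 0, 0, 0]
    - [-1, 0, 0, 0, 0, 0, 0]
    - [-1, 0, 0, 0, 0, 0, 0]
    - [-1, 0, 0, 0, 0, 0, 0]

```text
time_s: 16.2
tcp_pos: [0.5713, -0.1818, 0.2481]
orientation: [-0.001, 0.736, 0.677, -0.001]
ft_force: [-0.6, 0.4, -0.6]
width: 0.0868
```

```bash
python3 - <<'E'
from h import *
o=get_obs();print(o['tcp_pos'],o['ft_force'],o['width'])
a=snap('scene','scene8');b=snap('wrist','wrist8')
z=np.zeros((400,800,3),np.uint8);z[:,:400]=cv2.resize(a[140:360,180:400],(400,400),interpolation=2);z[:,400:]=b[:,120:520];cv2.imwrite('pics/v8.png',z)
print(proj('wrist8',[[.572,-.182,.128],[.572,-.182,.006]]))
E
```

```text
[ 0.57125763 -0.18182124  0.24805794] [-0.59636373  0.42989836 -0.6275154 ] 0.08676800725823211
[[320.28823479 199.61329511]
 [319.95823416 167.79231116]]
```

View pics/v8.png

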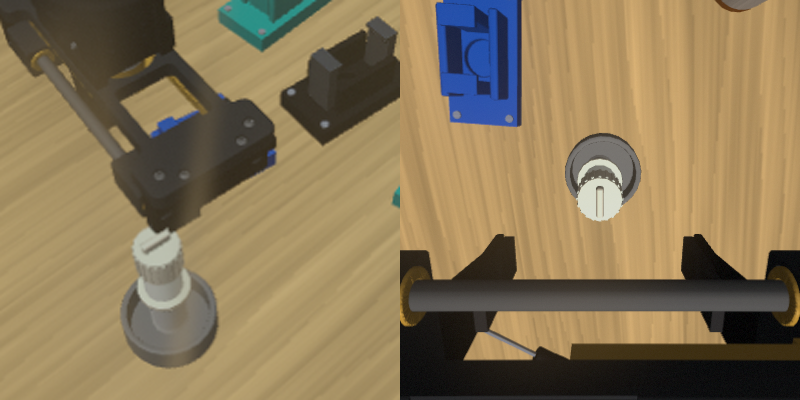

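The tube stands upright in the stand. Its cap is at wrist (320,200), exactly where an upright tube should show, and the gripper is clear of it.

```bash
python3 -c "
from h import *
print(arm.close_job())"
```

```text
the job is handed in; nothing more can be done
None
```

I rocked the tube, pulled it out and stood it upright in the round stand. The job was handed in at about 16 s of the 51 s allowed; `close_job()` gave no verdict.

- **Rocking:** I gripped the cap across x with 35 N and leaned the tube 0.18 rad to the +y keeper, then 0.18 rad to the −y keeper, with the foot still in the well. Contact forces stayed around 3 N.
- **Keepers:** From the images, the left one moved about 10–11 mm and the right one about 8–9 mm, both over the 6 mm needed. The right figure is the less certain: my first reading by eye gave 6–8 mm, and template matching then gave 8–9 mm.
- **Lift and placing:** The tube came straight up and weighed about 1.4 N. I set it down with about 5 N of contact and let go.
- **Last checks:** After I let go, the cap showed at the pixel expected for an upright tube in the cup. The gripper was open and about 0.13 m higher, touching nothing. No check failed.

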